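# Start-of-shift stop test on the foot-wiping belt

### The arm

A 6-joint arm with a two-finger parallel gripper is mounted at the origin on the work surface. World frame = base frame: x ahead of the robot, y to its left, z up, the work surface at z = 0. Lengths are in mm, angles in rad, forces in N, time in s.
With the tool pointing down it reaches from about 250 to 800 mm from the base axis. Payload 3.9 kg.
Tool frame: the origin (TCP) lies at the very end of the fingers, on their centre line; the grasp point (between the pads) lies 19 mm behind it; z points along the fingers, x is the direction in which the jaws open and shut, and the axes are right-handed (so a half turn about z gives the same grasp; the last joint's range is limited). The gripper opens to 85 mm and grips with 20 to 120 N. Pads are 22 mm wide; open, the fingers measure 114 mm over their backs; the gripper's body (76 mm by 85 mm) begins 54 mm behind the grasp point. The pads swing forward as they close: fully open they stand 13 mm farther back than shut.
Start: joints at [1.176, 0.26, -0.138, 1.173, 0, 1.571], TCP at [201.922, 484.606, 231.304] pointing down, gripper open.
Joint ranges: [-2.78, 2.78], [-0.83, 1.72], [-1.28, 1.37], [-1.9, 2.12], [-1.57, 1.48], [-3.14, 3.14]. Speed limits (rad/s): [2.57, 2.57, 3.14, 3.14, 3.14, 3.14].

### API

Orientations are given as a rotation vector (axis times angle).
In Python, from workcell import status, viewer, ticket gives the robot as it stands.
- The arm moves only by the tool jog_arm, never from a script. Its argument "plan" is a list of rows, each a list of 5 numbers: the shift along the tool's x, y, z normalised to -1 to 1, where 1 is 0.3 m, then the turn about the tool's z normalised to -1 to 1, where 1 is 1.5 rad, then the gripper's target within -1 to 1 (fully open at 1, half-way at 0, shut at -1). A call has 1 to 5 rows; each row is the pose to reach, as a shift and turn from the pose commanded when the call began, along the tool's axes at that moment; what a row does not reach only later rows make up. A row lasts 1/10 s, in which the tool goes at most 50 mm and 8.59 degrees, less where a joint would pass 70% of its speed; a pose out of reach is approached as far as the arm can. A call with a number of a shift or a turn outside -1 to 1 is refused whole. A call with a gripper value outside its range is refused whole. The fingers move at their own pace and stop on an object; "squeeze" is the grip in N (left out, the last holds). Time passes only in rows, so rows that repeat a pose let the fingers close. It gives the time, the measured TCP pose, the force and the opening at its end, in the units of the state.
- status.read_state(): the state, without advancing time (a new reading comes with each control period).
- viewer.get_image(name): name is "scene" or "top"; returns the picture (420x560x3 uint8, red, green, blue); there is no depth.
- viewer.camera_model(name): a dict with "vertical_fov" (degrees; the focal length in pixels is half the picture's height over the tangent of half this angle, whatever the lens; pixels are square), "cx", "cy" (the principal point, pixels), "world_from_camera" (4x4, takes a point from camera to world coordinates). Camera axes: x right, y up, looking along -z (the intrinsics and any distortion apply to the point x, -y, -z); pixel columns grow to the right and rows downward; lengths in mm; the calibration is good to about 2 mm. A picture is of the moment at which its call begins. camera_model takes no time and is no camera call.
- ticket.close_job(): hands the job in, once; it reports no verdict.
The state is a dict: "clock": time; "joint_pos": joint angles; "qvel": joint speeds; "effort": joint torques, N m; "eef_pos": TCP position; "orientation": TCP orientation; "wrist_force": force on the tool from outside, world axes, zero at the start; "moment": the same for the moment, N m; "opening": opening from 0.0 (shut) to 1.0 (fully open).
Only numpy, scipy, OpenCV 4.12 (cv2) and the standard library are available. Lean on these libraries where they do the work, as an engineer would, in place of code of your own. Each camera call takes 0.05 s, during which the arm holds its last target.

### The job

Do the start-of-shift stop test on the belt's control station: with a fingertip push the three-lobed mushroom head right in so that it latches and stays in by itself, then push one of its lobes round clockwise until the latch lets go and the head springs out again, and then press the proud reset button next to it and let it come back. Push only, never put the fingers down on both sides of the head to take hold of it; do not press the flush start button, and leave the pots and tools where they are.

Things in the scene. Friction and masses are not known exactly. Their poses are not given: they have to be found in the camera images.
- station: push-button control station bolted flat on the bench, a grey metal case 254 mm long (its own y) by 108 mm wide (its own x) with its flat face up, 75 mm above the bench. Origin: centre of its underside; z up. In a row along the middle of the face, from the +y end to the -y end: the mushroom stop head (axis at y = +75 mm), the reset button (y = -35 mm), the start button (y = -90 mm), all at x = 0
- stop_top (a point): top centre of the mushroom stop head, on its axis; moves in and turns with the head (z up, x axis along the lobe that points to the station's +x at rest). A round domed hub 46 mm across (flat top 20 mm across: this point) with three rounded lobes. Head out: 46 mm above the station's face. Under the head a fixed collar 44 mm across stands 10 mm above the face
- stop_lobe (a point): outermost point of one lobe of the mushroom head, half-way up the lobe; turns with the head. The three alike lobes, 120 degrees apart with open notches between, are 15 mm wide with round ends, reach 33 mm from the axis and are 16 mm high: their tops lie 8 mm and their undersides 24 mm below the head's top. This is the lobe that points to the station's +x at rest
- stop_push (a joint): how far the mushroom head is pushed in, m: 0 = fully out, 0.0095 = bottomed. It is sprung outward (8 N to start it; it stiffens to a hump of about 14 N near 0.003 to 0.004, then 12 to 14 N), clicks into its latch at about 0.0065, and when let go stays in at about 0.0063 by itself. Only twisting frees it
- stop_twist (a joint): how far the mushroom head is turned clockwise seen from above, rad: 0 = at rest, 0.9 = stop. A spring turns it back to 0 when let go (0.04 N m at rest, about 0.1 N m at 0.6 rad). Latched in, it comes free at 0.4 to 0.5 rad and the head springs out
- reset_key_top (a point): top centre of the reset button, a round button 23 mm across that stands proud, 14 mm above the station's face in a 30 mm metal bezel 5 mm high; the nearer one to the mushroom head. z up; moves with the button
- reset_key (a joint): how far the reset button is pressed, m: 0 = out, 0.005 = fully in; springs back; about 2 N to start, 6 N fully in
- start_key_top (a point): top centre of the start button, 20 mm across and flush inside a raised metal ring 34 mm across and 7 mm high; at the station's -y end. It must be left alone
- start_key (a joint): how far the start button is pressed, m: 0 = out, 0.005 = fully in; springs back
- small_planter: loose pale glazed planter, 96 mm across the rim, 80 mm high, off the station's +y end; origin at the centre of its underside. Leave alone
- brown_planter: loose dark glazed planter, 136 mm across the rim, 105 mm high, at one side of the bench; origin at the centre of its underside. Leave alone
- green_planter: loose green glazed planter, 136 mm across the rim, 100 mm high, at one side of the bench; origin at the centre of its underside. Leave alone
- glaze_jar: loose lidded jar, 60 mm across, 75 mm high, off the station's -y end; origin at the centre of its underside. Leave alone
- glaze_brush: loose brush lying on the bench on the robot's side of the station, 180 mm long along its x; origin under its middle. Leave alone
- saucer: loose small saucer, 96 mm across, 16 mm high, behind the station; origin at the centre of its underside. Leave alone
- steel_rule: loose flat steel rule lying on the bench near the station, 200 mm long (its y), 25 mm wide, 4 mm thick; origin at the centre of its underside. Leave alone

How it is judged (in metres and radians):
On the way, in this order (a step that is already met when the one before it is completed fails the run):
1. the mushroom head is latched: pushed in by itself with no finger pressing it (value of joint stop_push above 0.005 m and contact force between the fingers and station below 0.5 N), for 0.2 s.
2. the head has been turned clockwise and has sprung out again (value of joint stop_push below 0.0015 m), for 0.1 s.
3. the reset button is pressed, with the mushroom head out (value of joint reset_key above 0.003 m and value of joint stop_push below 0.0015 m), for 0.05 s.
At the end, for the whole second after the job is handed in: the mushroom head stands out (within 1.5 mm) and turned back to rest (within 0.1 rad), and the reset and start buttons are out (within 1 mm) (value of joint stop_push below 0.0015 m and value of joint stop_twist below 0.1 rad and value of joint each of reset_key, start_key below 0.001 m); the robot touches nothing.
It fails at once if the start button is pressed by more than 2 mm (value of joint start_key above 0.002 m).
It fails at once if the fingers are put down on both sides of the mushroom head to take hold of it (the grasp point comes within 20 mm of the head's axis and below 4 mm above its top) (horizontal distance between the grasp point and stop_top below 0.02 m and z of the grasp point in the frame of stop_top below 0.004 m).
It fails at once if a pot, the jar, the saucer, the brush or the rule is lifted or shifted by more than 15 mm (distance of any of small_planter, brown_planter, green_planter, glaze_jar, glaze_brush, saucer, steel_rule from where it was at the start of the episode above 0.015 m).
It also fails if it takes over 67 s, if anything falls off the work surface, if the arm or the gripper's body presses on something with over 40 N, if the wrist force passes 120 N, or if a joint passes its speed limit or range.

## Working session

There is one attempt and no reset: what is moved stays moved. The work goes in short steps, Python scripts to look and compute and a tool call to move; the robot and the scene stay as the last step left them, time stands still between calls to the robot, and variables do not carry over. Pictures are saved under pics/ and viewed, and the job is handed in when it is done.

Besides the shell and the picture viewer there is one more tool, called after ">>>" as a command line: name --pt "numbers of a row" for each row, then --argument value for the rest. jog_arm: Moves the arm, as the interface text tells. Scaled input: -1 to 1 covers 0.3 m each way for a shift and 1.5 rad each way for a turn. Its arguments: {"type":"object","properties":{"plan":{"type":"array"},"squeeze":{"type":"number"}},"required":["plan"]}

```bash
ls; mkdir -p pics; python3 - <<'E'
from workcell import status, viewer
import cv2
print(status.read_state())
for n in("scene","top"):
    im=viewer.get_image(n); cv2.imwrite(f"pics/{n}0.png",im[:,:,::-1]); print(viewer.camera_model(n))
E
```

```text
pics
{'clock': 0.0, 'joint_pos': array([ 1.17600538e+00,  2.60678677e-01, -1.39374068e-01,  1.17270900e+00,
       -8.23048967e-06,  1.57079524e+00]), 'qvel': array([-0.00181902,  0.00038882, -0.0011643 ,  0.00027385, -0.00050348,
        0.00019366]), 'effort': array([-1.77417354e-03, -4.05675244e+01,  2.53923333e+01,  1.88271044e-02,
       -1.48693639e-04,  1.17790684e-06]), 'eef_pos': array([201.661191  , 483.98023625, 230.46582148]), 'orientation': array([ 2.61304831e+00,  1.74203459e+00, -2.56070071e-03]), 'wrist_force': array([0.22288043, 0.31159098, 0.06241209]), 'moment': array([-0.04289984, -0.0443539 , -0.05882857]), 'opening': 0.9987178189946698}
{'vertical_fov': 43.40584078395505, 'cx': 274.62030568845904, 'cy': 212.70109729205709, 'world_from_camera': array([[-6.44064503e-01, -6.29531641e-01,  4.34592716e-01,
         1.21865826e+03],
       [ 7.64964645e-01, -5.32376556e-01,  3.62497302e-01,
         5.62040362e+02],
       [ 3.16345174e-03,  5.65919708e-01,  8.24454291e-01,
         1.43123387e+03],
       [ 0.00000000e+00,  0.00000000e+00,  0.00000000e+00,
         1.00000000e+00]])}
{'vertical_fov': 56.380348327845084, 'cx': 278.29291952666904, 'cy': 218.07993401619868, 'world_from_camera': array([[ 2.05013090e-02,  9.98520872e-01, -5.03563800e-02,
         4.51970857e+02],
       [-9.99695367e-01,  1.97810161e-02, -1.47609140e-02,
        -1.14473879e+01],
       [-1.37429804e-02,  5.06436578e-02,  9.98622226e-01,
         1.37531709e+03],
       [ 0.00000000e+00,  0.00000000e+00,  0.00000000e+00,
         1.00000000e+00]])}
```

View pics/scene0.png

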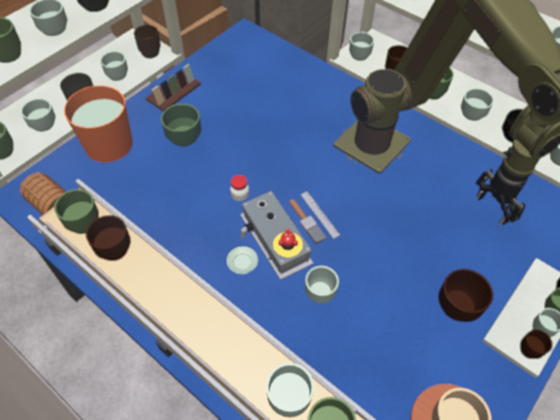

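View pics/top0.png

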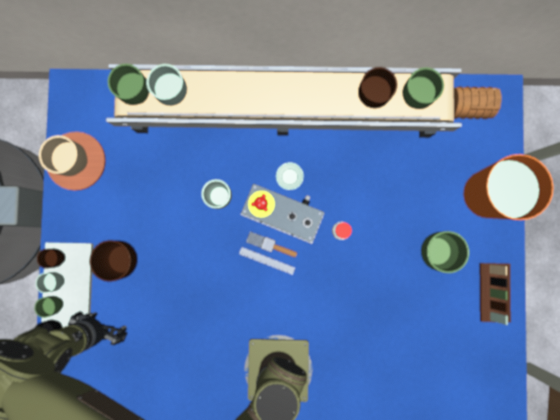

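The station is seen near (270,215) in the top view and (280,235) in the scene view. I'll enlarge both crops.

```bash
python3 - <<'E'
import cv2
t=cv2.imread("pics/top0.png"); s=cv2.imread("pics/scene0.png")
cv2.imwrite("pics/t1.png",cv2.resize(t[170:270,230:360],None,fx=6,fy=6,interpolation=cv2.INTER_CUBIC))
cv2.imwrite("pics/s1.png",cv2.resize(s[180:280,220:350],None,fx=6,fy=6,interpolation=cv2.INTER_CUBIC))
E
```

```text
(no output)
```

View pics/t1.png

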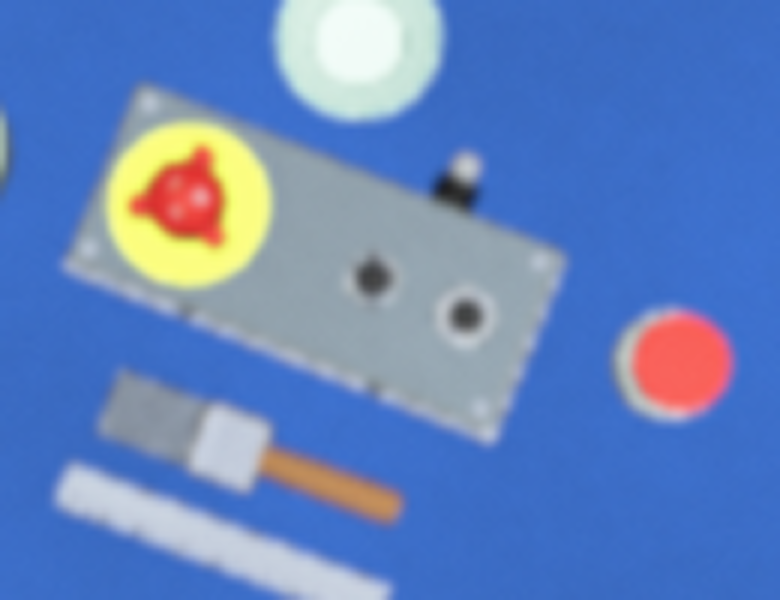

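View pics/s1.png

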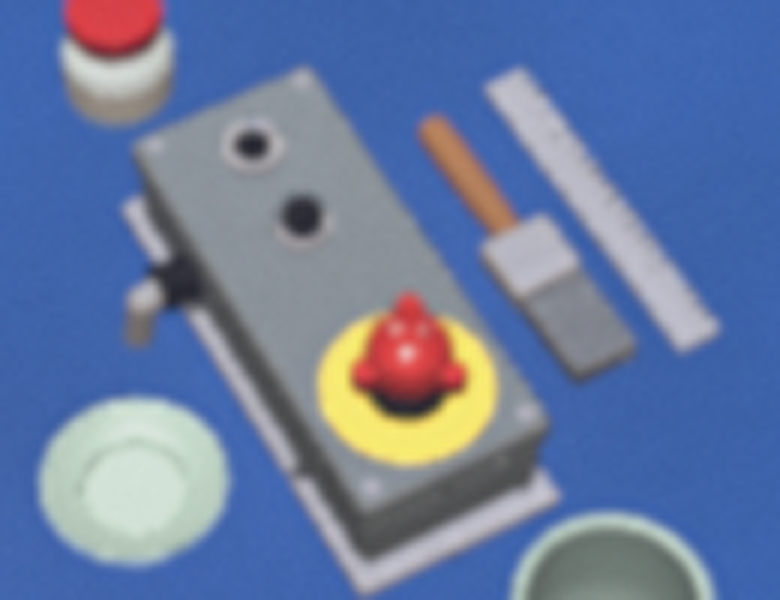

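```bash
cat > h.py <<'E'
import numpy as np, json
from workcell import status, viewer
def cam(n):
    m=viewer.camera_model(n); f=210/np.tan(np.radians(m['vertical_fov'])/2)
    T=np.array(m['world_from_camera']); return f,m['cx'],m['cy'],T
def proj(n,P):
    f,cx,cy,T=cam(n); p=(np.atleast_2d(P)-T[:3,3])@T[:3,:3]
    return np.c_[cx+f*p[:,0]/-p[:,2], cy-f*p[:,1]/-p[:,2]]
def ray(n,uv,z):
    f,cx,cy,T=cam(n); d=T[:3,:3]@np.array([(uv[0]-cx)/f,-(uv[1]-cy)/f,-1.]); o=T[:3,3]
    return o+d*(z-o[2])/d[2]
E
cat > fit.py <<'E'
from h import *
from scipy.optimize import least_squares
F=lambda c,o: np.array(o)+(np.array(c)+.5)/6-.5
to,so=(230,170),(220,180)
i=None
obs=[]
def add(n,c,P): obs.append((n,F(c,to if n=='top' else so),P))
add('top',(189,204),(0,75,76));add('top',(370,278),(0,-35,80));add('top',(466,316),(0,-90,82))
add('scene',(408,388),(0,75,76));add('scene',(301,219),(0,-35,80));add('scene',(252,146),(0,-90,82))
for c,sx,sy in (((150,102),1,1),((540,262),1,-1),((88,248),-1,1),((480,408),-1,-1)): add('top',c,('s',sx,sy))
for c,sx,sy in (((303,80),-1,-1),((152,146),1,-1),((370,490),1,1),((528,412),-1,1)): add('scene',c,('s',sx,sy))
add('top',(145,84),(54,127,75));add('top',(566,257),(54,-127,75))
add('scene',(309,66),(-54,-127,75));add('scene',(135,147),(54,-127,75));add('scene',(549,424),(-54,127,75));add('scene',(368,514),(54,127,75))
def res(p,full=False,sel=('top','scene')):
    x,y,th,a,b=p; r=[];c,s=np.cos(th),np.sin(th)
    for n,uv,P in obs:
        if n not in sel: continue
        if P[0]=='s': P=(P[1]*(54-a),P[2]*(127-b),76)
        W=np.array([x+c*P[0]-s*P[1],y+s*P[0]+c*P[1],P[2]])
        r.append(proj(n,W)[0]-uv)
    return np.array(r) if full else np.ravel(r)
for sel in (('top','scene'),('top',),('scene',)):
    o=least_squares(res,[480,10,-.3,10,10],args=(False,sel)); print(sel,o.x.round(3),np.abs(o.fun).max().round(2))
    if len(sel)==2: print(res(o.x,True).round(2))
    x,y,th=o.x[:3]
    for nm,yy in(('stop',75),('reset',-35),('start',-90)): print(nm,(x-np.sin(th)*yy).round(1),(y+np.cos(th)*yy).round(1))
E
python3 fit.py
```

```text
('top', 'scene') [ 5.38398e+02 -2.29500e+00 -3.71000e-01  9.46800e+00  9.77800e+00] 1.48
[[-0.46 -0.29]
 [-0.03 -0.12]
 [-0.6  -0.15]
 [-0.24 -0.63]
 [ 0.14  0.06]
 [-0.01 -0.87]
 [-0.52 -0.38]
 [-0.36 -0.35]
 [-0.47 -0.1 ]
 [-0.52  0.15]
 [-0.14 -0.28]
 [ 0.16 -0.45]
 [-0.06 -0.56]
 [-0.26 -0.08]
 [-1.28 -1.06]
 [-0.92 -1.01]
 [ 0.01 -1.03]
 [-1.06 -1.48]
 [ 0.64 -0.73]
 [-0.94 -0.46]]
stop 565.6 67.6
reset 525.7 -34.9
start 505.8 -86.2
('top',) [ 5.37232e+02 -4.20600e+00 -3.73000e-01  1.01180e+01  9.97200e+00] 0.75
stop 564.5 65.6
reset 524.5 -36.8
start 504.5 -88.0
('scene',) [ 5.39696e+02 -5.56000e-01 -3.68000e-01  8.90100e+00  9.95500e+00] 1.02
stop 566.7 69.4
reset 527.1 -33.2
start 507.3 -84.5
```

>>> jog_arm --pt "-0.367 0.743 0 0 -1" --pt "-0.367 0.743 0 0 -1" --pt "-0.367 0.743 0 0 -1" --pt "-0.367 0.743 0 0 -1" --pt "-0.367 0.743 0 0 -1"

```text
clock: 0.6
eef_pos: [366.0, 295.4, 231.0]
orientation: [2.614, 1.743, -0.001]
wrist_force: [1.1, 0.7, -0.8]
opening: 0.146
```

>>> jog_arm --pt "-0.367 0.743 0 0 -1" --pt "-0.367 0.743 0 0 -1" --pt "-0.367 0.743 0 0 -1" --pt "-0.367 0.743 0 0 -1" --pt "-0.367 0.743 0 0 -1"

```text
clock: 1.1
eef_pos: [529.6, 107.9, 231.0]
orientation: [-2.614, -1.742, 0.001]
wrist_force: [1.1, 1.7, 0.6]
opening: -0.0
```

>>> jog_arm --pt "0 0 0 0 -1" --pt "0 0 0 0 -1"

```text
clock: 1.3
eef_pos: [528.7, 108.9, 230.5]
orientation: [-2.615, -1.739, 0.002]
wrist_force: [0.1, 1.4, -0.1]
opening: -0.0
```

```bash
python3 - <<'E'
from h import *
from scipy.spatial.transform import Rotation as R
s=status.read_state(); print(s['clock'],s['eef_pos'],s['wrist_force'],s['opening'])
M=R.from_rotvec(s['orientation']).as_matrix();print(M.round(4))
print(M.T@(np.array([565.6,67.6,231])-s['eef_pos']))
E
```

```text
1.3 [528.67554375 108.93815389 230.54349815] [ 0.05627062  1.4030165  -0.12998249] -0.0004369834900880473
[[ 3.870e-01  9.221e-01 -1.800e-03]
 [ 9.221e-01 -3.870e-01  1.000e-04]
 [-6.000e-04 -1.800e-03 -1.000e+00]]
[-23.82895435  50.04363996  -0.53090951]
```

>>> jog_arm --pt "-0.079 0.167 0.0 -0.015 -1" --pt "-0.079 0.167 0.15 -0.015 -1" --pt "-0.079 0.167 0.283 -0.015 -1" --pt "-0.079 0.167 0.283 -0.015 -1"

```text
clock: 1.7
eef_pos: [559.8, 69.3, 140.9]
orientation: [-2.587, -1.77, 0.018]
wrist_force: [-1.2, 0.3, -0.3]
opening: -0.002
```

```bash
python3 - <<'E'
from h import *
import cv2
from scipy.spatial.transform import Rotation as R
s=status.read_state(); print(s['clock'],s['eef_pos'],s['wrist_force'])
print(R.from_rotvec(s['orientation']).as_matrix().round(3))
for n,(x,y) in (("scene",(220,160)),("top",(210,150))):
    im=viewer.get_image(n)[:,:,::-1]
    print(n,proj(n,s['eef_pos']))
    cv2.imwrite(f"pics/{n}2.png",cv2.resize(im[y:y+100,x:x+130],None,fx=6,fy=6,interpolation=cv2.INTER_CUBIC))
E
```

```text
1.7 [559.79115364  69.34462011 140.91811988] [-1.18739189  0.33276826 -0.27290681]
[[ 0.362  0.932 -0.013]
 [ 0.932 -0.362 -0.001]
 [-0.006 -0.012 -1.   ]]
scene [[289.59109555 231.04095861]]
top [[258.82048422 203.30171859]]
```

View pics/scene2.png

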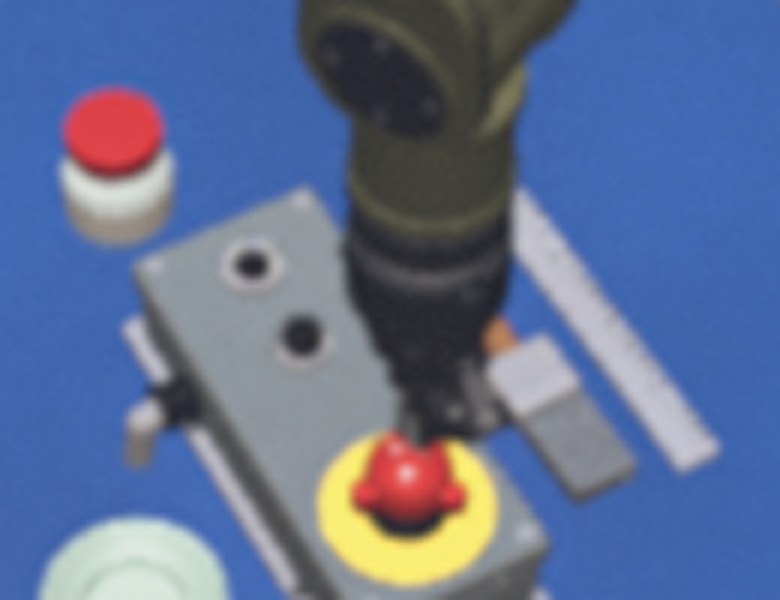

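View pics/top2.png

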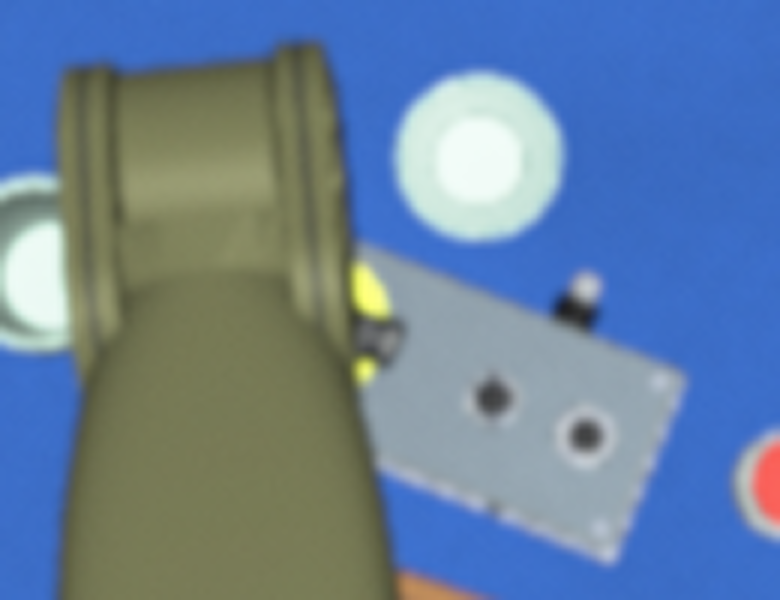

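>>> jog_arm --pt "0 0 0 0 -1" --pt "0 0 0 0 -1"

```text
clock: 2.0
eef_pos: [567.5, 69.6, 149.0]
orientation: [2.591, 1.772, 0.007]
wrist_force: [-0.2, 0.0, -0.3]
opening: -0.0
```

```bash
cat > st.py <<'E'
from h import *
import sys
from scipy.spatial.transform import Rotation as R
s=status.read_state(); M=R.from_rotvec(s['orientation']).as_matrix()
print(s['clock'],s['eef_pos'].round(2),s['wrist_force'].round(2),s['moment'].round(3)); print(M.round(4))
th=-.371; c,S=np.cos(th),np.sin(th)
d=s['eef_pos'][:2]-np.array([538.4,-2.3])
print('station xy',(c*d[0]+S*d[1]).round(2),(-S*d[0]+c*d[1]).round(2))
E
python3 st.py
```

```text
2.0 [567.46  69.64 149.02] [-0.21  0.01 -0.28] [-0.043 -0.002  0.021]
[[ 3.627e-01  9.319e-01  4.600e-03]
 [ 9.319e-01 -3.627e-01  6.000e-04]
 [ 2.300e-03  4.100e-03 -1.000e+00]]
station xy 1.0 77.58
```

>>> jog_arm --pt "-0.006 -0.002 0.03 0 -1" --pt "-0.006 -0.002 0.055 0 -1" --pt "-0.006 -0.002 0.07 0 -1" --pt "-0.006 -0.002 0.07 0 -1" --pt "-0.006 -0.002 0.07 0 -1"

```text
clock: 2.5
eef_pos: [564.4, 67.2, 125.1]
orientation: [-2.594, -1.772, 0.001]
wrist_force: [0.5, -0.3, -0.1]
opening: -0.0
```

```bash
python3 st.py
```

```text
2.5 [564.44  67.16 125.07] [ 0.5  -0.33 -0.1 ] [ 0.02  -0.012  0.009]
[[ 3.639e-01  9.314e-01 -7.000e-04]
 [ 9.314e-01 -3.639e-01 -1.000e-04]
 [-4.000e-04 -6.000e-04 -1.000e+00]]
station xy -0.92 74.18
```

>>> jog_arm --pt "0.002 0.002 0.012 0 -1" --pt "0.002 0.002 0.02 0 -1" --pt "0.002 0.002 0.028 0 -1" --pt "0.002 0.002 0.034 0 -1" --pt "0.002 0.002 0.034 0 -1"

```text
clock: 3.0
eef_pos: [566.3, 67.7, 117.1]
orientation: [2.593, 1.771, 0.004]
wrist_force: [-2.3, -0.1, 10.5]
opening: -0.004
```

```bash
python3 st.py
```

```text
3.0 [566.28  67.73 117.05] [-2.29 -0.06 10.52] [-0.011  0.57   0.03 ]
[[ 3.638e-01  9.315e-01  2.600e-03]
 [ 9.315e-01 -3.638e-01  3.000e-04]
 [ 1.300e-03  2.300e-03 -1.000e+00]]
station xy 0.6 75.37
```

>>> jog_arm --pt "0 0 0.006 0 -1" --pt "0 0 0.012 0 -1" --pt "0 0 0.016 0 -1" --pt "0 0 0.02 0 -1" --pt "0 0 0.02 0 -1"

```text
clock: 3.5
eef_pos: [566.3, 67.8, 111.5]
orientation: [2.593, 1.771, 0.004]
wrist_force: [-3.3, -1.3, 13.2]
opening: 0.002
```

```bash
python3 st.py
```

```text
3.5 [566.32  67.75 111.5 ] [-3.31 -1.27 13.21] [-0.069  0.634  0.008]
[[ 3.638e-01  9.315e-01  2.900e-03]
 [ 9.315e-01 -3.638e-01  4.000e-04]
 [ 1.500e-03  2.600e-03 -1.000e+00]]
station xy 0.62 75.41
```

>>> jog_arm --pt "0 0 -0.03 0 -1" --pt "0 0 -0.1 0 -1" --pt "0 0 -0.15 0 -1" --pt "0 0 -0.15 0 -1" --pt "0 0 -0.15 0 -1"

```text
clock: 4.0
eef_pos: [565.5, 67.6, 154.0]
orientation: [2.594, 1.772, 0.0]
wrist_force: [-0.2, -0.2, -0.7]
opening: 0.006
```

```bash
python3 - <<'E'
from h import *
import cv2
n="scene"; x,y=220,160
im=viewer.get_image(n)[:,:,::-1]
cv2.imwrite(f"pics/{n}3.png",cv2.resize(im[y:y+100,x:x+130],None,fx=6,fy=6,interpolation=cv2.INTER_CUBIC))
E
python3 st.py
```

```text
4.05 [564.95  67.55 153.37] [-0.74  0.47 -1.56] [-0.023  0.021  0.008]
[[ 3.638e-01  9.315e-01 -1.100e-03]
 [ 9.315e-01 -3.638e-01 -2.000e-04]
 [-6.000e-04 -1.000e-03 -1.000e+00]]
station xy -0.58 74.73
```

View pics/scene3.png

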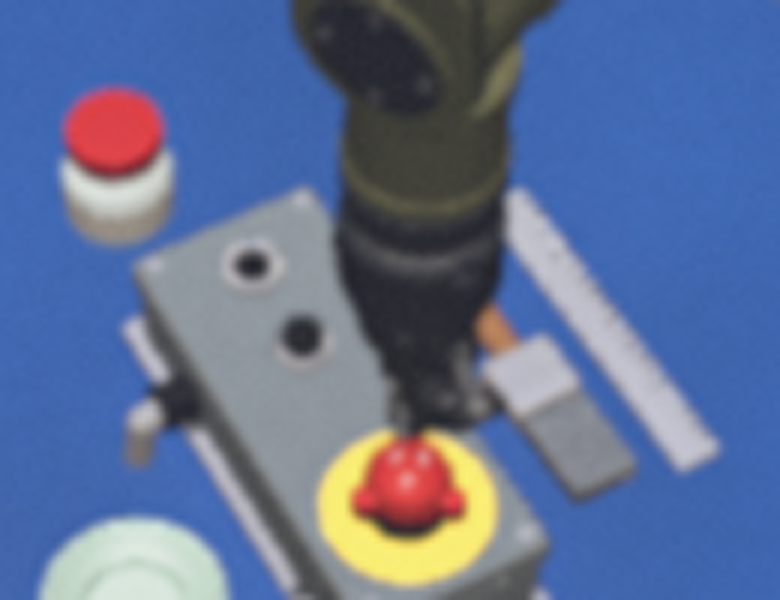

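The head sits visibly lower at (408,490) in the crop with the finger clear above it, so it is latched. Next I'll move to the notch counter-clockwise of the +x lobe.

>>> jog_arm --pt "0.09 0.12 0 0 -1" --pt "0.09 0.12 0 0 -1" --pt "0.09 0.12 0 0 -1" --pt "0.09 0.12 0.05 0 -1" --pt "0.09 0.12 0.1 0 -1"

```text
clock: 4.55
eef_pos: [608.1, 79.5, 123.8]
orientation: [-2.594, -1.772, 0.0]
wrist_force: [-0.3, 0.0, -0.4]
opening: 0.001
```

>>> jog_arm --pt "0 0 0 0 -1" --pt "0 0 0 0 -1"

```text
clock: 4.75
eef_pos: [607.7, 79.5, 124.0]
orientation: [-2.594, -1.771, 0.002]
wrist_force: [-0.1, 0.5, 0.9]
opening: -0.002
```

```bash
python3 - <<'E'
from h import *
import cv2
n="scene"; x,y=220,160
im=viewer.get_image(n)[:,:,::-1]
s=status.read_state(); print((proj(n,s['eef_pos'])-[x,y])*6)
cv2.imwrite(f"pics/{n}4.png",cv2.resize(im[y:y+100,x:x+130],None,fx=6,fy=6,interpolation=cv2.INTER_CUBIC))
E
python3 st.py
```

```text
[[368.9820601  521.56058334]]
4.8 [608.47  79.54 124.63] [ 0.06 -0.27  0.14] [ 0.051 -0.006 -0.014]
[[ 3.639e-01  9.314e-01 -1.000e-04]
 [ 9.314e-01 -3.639e-01 -0.000e+00]
 [-1.000e-04 -1.000e-04 -1.000e+00]]
station xy 35.63 101.68
```

View pics/scene4.png

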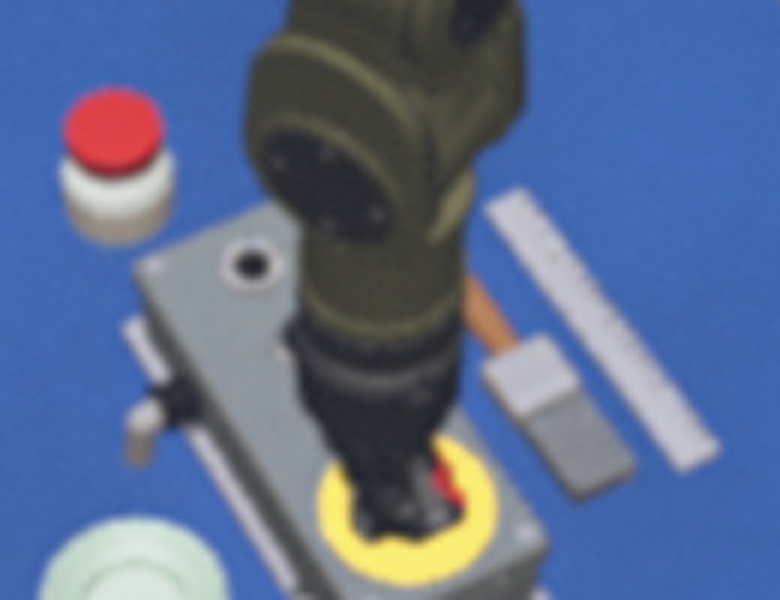

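>>> jog_arm --pt "0 0 0.03 0 -1" --pt "0 0 0.06 0 -1" --pt "0 0 0.088 0 -1" --pt "0 0 0.088 0 -1" --pt "0 0 0.088 0 -1"

```text
clock: 5.3
eef_pos: [608.4, 79.7, 97.3]
orientation: [-2.594, -1.772, 0.002]
wrist_force: [0.3, -0.5, 0.8]
opening: -0.002
```

```bash
python3 st.py
```

```text
5.3 [608.39  79.65  97.26] [ 0.26 -0.51  0.78] [-0.011  0.038  0.003]
[[ 3.637e-01  9.315e-01 -1.100e-03]
 [ 9.315e-01 -3.637e-01 -2.000e-04]
 [-6.000e-04 -1.000e-03 -1.000e+00]]
station xy 35.52 101.75
```

>>> jog_arm --pt "-0.01 0 0 0 -1" --pt "-0.02 0 0 0 -1" --pt "-0.03 0 0 0 -1" --pt "-0.04 0 0 0 -1" --pt "-0.04 0 0 0 -1"

```text
clock: 5.8
eef_pos: [604.9, 68.5, 98.2]
orientation: [-2.594, -1.771, -0.003]
wrist_force: [0.9, 1.0, 0.3]
opening: 0.001
```

```bash
python3 st.py
```

```text
5.8 [604.89  68.53  98.22] [0.94 0.95 0.34] [ 0.273 -0.165  0.003]
[[ 3.641e-01  9.314e-01  1.300e-03]
 [ 9.314e-01 -3.641e-01  1.000e-03]
 [ 1.400e-03  9.000e-04 -1.000e+00]]
station xy 36.29 90.11
```

Contact is just starting at station y ≈ 90. I'll keep pushing.

>>> jog_arm --pt "-0.01 0 0 0 -1" --pt "-0.02 0 0 0 -1" --pt "-0.03 0 0 0 -1" --pt "-0.04 0 0 0 -1" --pt "-0.04 0 0 0 -1"

```text
clock: 6.3
eef_pos: [601.4, 57.5, 99.0]
orientation: [2.593, 1.771, 0.005]
wrist_force: [1.6, 2.8, 5.7]
opening: -0.003
```

```bash
python3 st.py
```

```text
6.3 [601.38  57.46  98.98] [1.55 2.79 5.67] [ 0.62  -0.318 -0.032]
[[ 3.638e-01  9.315e-01  3.200e-03]
 [ 9.315e-01 -3.638e-01  8.000e-04]
 [ 1.900e-03  2.700e-03 -1.000e+00]]
station xy 37.03 78.53
```

>>> jog_arm --pt "-0.008 -0.003 0 0 -1" --pt "-0.016 -0.006 0 0 -1" --pt "-0.022 -0.01 0 0 -1" --pt "-0.022 -0.01 0 0 -1" --pt "-0.022 -0.01 0 0 -1"

```text
clock: 6.8
eef_pos: [597.1, 51.5, 98.7]
orientation: [2.592, 1.769, 0.004]
wrist_force: [4.8, -0.4, 3.3]
opening: 0.004
```

```bash
python3 st.py; python3 - <<'E'
from h import *
import cv2
n="scene"; x,y=220,160
im=viewer.get_image(n)[:,:,::-1]
cv2.imwrite(f"pics/{n}5.png",cv2.resize(im[y:y+100,x:x+130],None,fx=6,fy=6,interpolation=cv2.INTER_CUBIC))
E
```

```text
6.8 [597.05  51.47  98.7 ] [ 4.8  -0.39  3.32] [-0.038 -1.011 -0.034]
[[ 3.642e-01  9.313e-01  4.400e-03]
 [ 9.313e-01 -3.642e-01 -1.500e-03]
 [ 2.000e-04  4.600e-03 -1.000e+00]]
station xy 35.17 71.38
```

View pics/scene5.png

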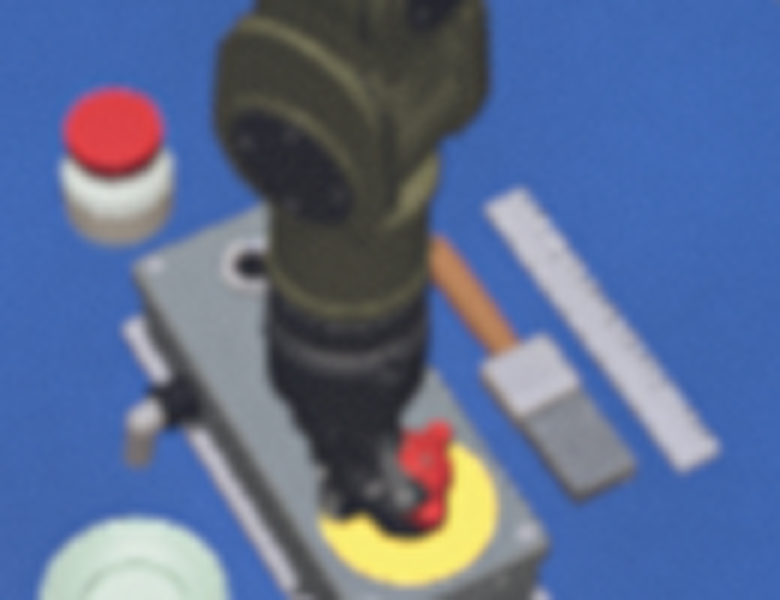

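The lobes have turned clockwise (right lobe now at (430,525), rear lobe at (440,430)). I'll back off radially and then go up.

>>> jog_arm --pt "0.0 0.04 0 0 -1" --pt "0.0 0.1 0 0 -1" --pt "0.0 0.12 0 0 -1" --pt "0.0 0.12 -0.1 0 -1" --pt "0.0 0.12 -0.2 0 -1"

```text
clock: 7.35
eef_pos: [626.0, 38.3, 155.9]
orientation: [-2.592, -1.769, 0.011]
wrist_force: [0.1, -0.8, 0.3]
opening: 0.0
```

>>> jog_arm --pt "-0.3 0 -0.1 0 -1" --pt "-0.3 0 -0.1 0 -1" --pt "-0.3 0 -0.1 0 -1"

```text
clock: 7.65
eef_pos: [593.7, -49.0, 189.3]
orientation: [2.598, 1.764, -0.004]
wrist_force: [0.1, 0.1, 0.2]
opening: -0.002
```

```bash
python3 st.py; python3 - <<'E'
from h import *
import cv2
n="scene"; x,y=220,160
im=viewer.get_image(n)[:,:,::-1]
cv2.imwrite(f"pics/{n}6.png",cv2.resize(im[y:y+100,x:x+130],None,fx=6,fy=6,interpolation=cv2.INTER_CUBIC))
E
```

```text
7.65 [593.67 -49.02 189.27] [0.1  0.11 0.21] [-0.004 -0.093  0.035]
[[ 3.686e-01  9.296e-01 -1.100e-03]
 [ 9.296e-01 -3.686e-01 -2.500e-03]
 [-2.800e-03 -1.000e-04 -1.000e+00]]
station xy 68.45 -23.5
```

View pics/scene6.png

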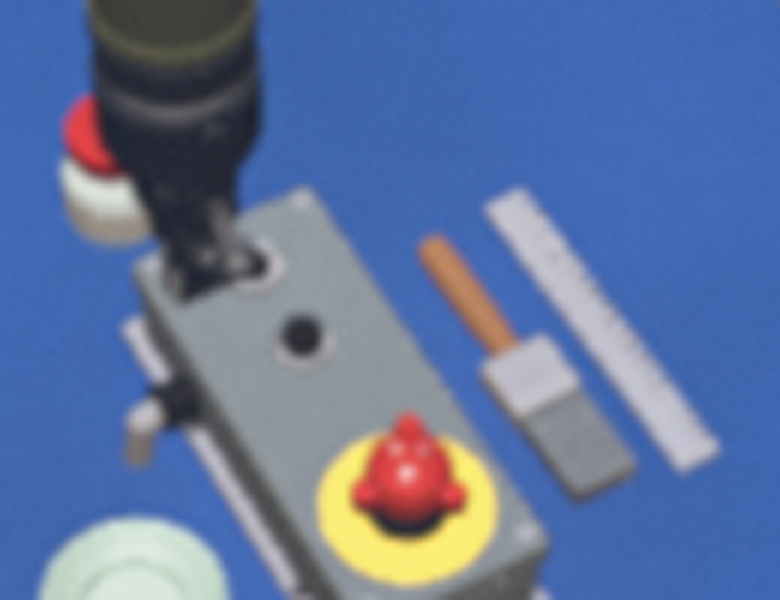

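The head is out and back at rest, matching the first picture. On to the reset button.

>>> jog_arm --pt "-0.038 -0.228 0 0 -1" --pt "-0.038 -0.228 0 0 -1" --pt "-0.038 -0.228 0.1 0 -1" --pt "-0.038 -0.228 0.25 0 -1" --pt "-0.038 -0.228 0.28 0 -1"

```text
clock: 8.2
eef_pos: [522.8, -29.3, 98.9]
orientation: [-2.588, -1.769, 0.013]
wrist_force: [-1.7, 0.9, -1.6]
opening: 0.004
```

>>> jog_arm --pt "0 0 0 0 -1" --pt "0 0 0 0 -1" --pt "0 0 0 0 -1"

```text
clock: 8.5
eef_pos: [529.5, -30.4, 105.5]
orientation: [2.593, 1.771, 0.004]
wrist_force: [0.8, -0.1, 0.6]
opening: 0.003
```

```bash
python3 st.py; python3 - <<'E'
from h import *
import cv2
n="scene"; x,y=220,160
im=viewer.get_image(n)[:,:,::-1]
cv2.imwrite(f"pics/{n}7.png",cv2.resize(im[y:y+100,x:x+130],None,fx=6,fy=6,interpolation=cv2.INTER_CUBIC))
E
```

```text
8.5 [529.5  -30.38 105.46] [ 0.76 -0.06  0.59] [0.024 0.001 0.018]
[[ 3.636e-01  9.315e-01  2.900e-03]
 [ 9.315e-01 -3.636e-01 -2.000e-04]
 [ 9.000e-04  2.800e-03 -1.000e+00]]
station xy 1.88 -29.4
```

View pics/scene7.png

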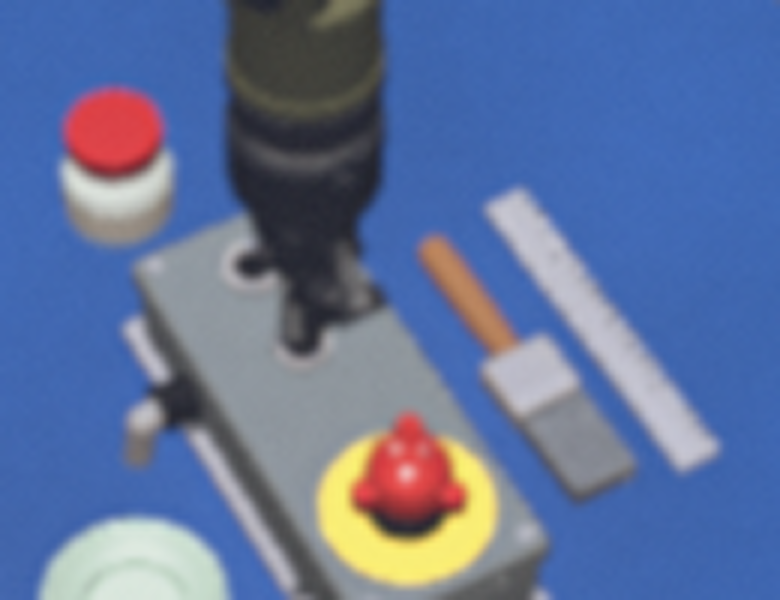

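>>> jog_arm --pt "-0.018 -0.005 0 0 -1" --pt "-0.018 -0.005 0.03 0 -1" --pt "-0.018 -0.005 0.045 0 -1" --pt "-0.018 -0.005 0.06 0 -1" --pt "-0.018 -0.005 0.07 0 -1"

```text
clock: 9.05
eef_pos: [524.2, -35.1, 83.7]
orientation: [2.594, 1.772, -0.0]
wrist_force: [-8.0, -0.6, 30.9]
opening: 0.001
```

>>> jog_arm --pt "0 0 0.01 0 -1" --pt "0 0 0.01 0 -1" --pt "0 0 0.01 0 -1"

```text
clock: 9.35
eef_pos: [524.2, -35.1, 83.7]
orientation: [2.593, 1.771, 0.002]
wrist_force: [-9.3, 0.3, 31.3]
opening: -0.001
```

```bash
python3 st.py
```

```text
9.35 [524.2  -35.05  83.67] [-9.33  0.33 31.29] [0.011 2.128 0.059]
[[ 3.638e-01  9.315e-01  1.700e-03]
 [ 9.315e-01 -3.638e-01 -5.000e-04]
 [ 1.000e-04  1.800e-03 -1.000e+00]]
station xy -1.36 -35.67
```

The button bottomed at z 83.7, which is fully in. I'll retract.

>>> jog_arm --pt "0 0 -0.05 0 -1" --pt "0 0 -0.15 0 -1" --pt "0 0 -0.3 0 -1" --pt "0 -0.3 -0.4 0 -1" --pt "0 -0.4 -0.4 0 -1"

```text
clock: 9.85
eef_pos: [436.3, 0.4, 197.0]
orientation: [2.593, 1.769, 0.006]
wrist_force: [-0.7, 1.0, 0.4]
opening: 0.002
```

>>> jog_arm --pt "0 -0.2 0 0 -1" --pt "0 -0.3 0 0 -1" --pt "0 -0.3 0 0 -1" --pt "0 -0.3 0 0 -1" --pt "0 -0.3 0 0 -1"

```text
clock: 10.35
eef_pos: [352.2, 32.9, 195.4]
orientation: [2.593, 1.771, 0.002]
wrist_force: [-0.7, 0.2, 1.0]
opening: 0.003
```

```bash
python3 st.py; python3 - <<'E'
from h import *
import cv2
n="scene"; x,y=220,160
im=viewer.get_image(n)[:,:,::-1]
cv2.imwrite(f"pics/{n}8.png",cv2.resize(im[y:y+100,x:x+130],None,fx=6,fy=6,interpolation=cv2.INTER_CUBIC))
E
```

```text
10.35 [352.19  32.91 195.41] [-0.7   0.24  1.01] [-0.027 -0.043  0.044]
[[ 3.639e-01  9.314e-01  1.800e-03]
 [ 9.314e-01 -3.639e-01 -0.000e+00]
 [ 6.000e-04  1.700e-03 -1.000e+00]]
station xy -186.31 -34.7
```

View pics/scene8.png

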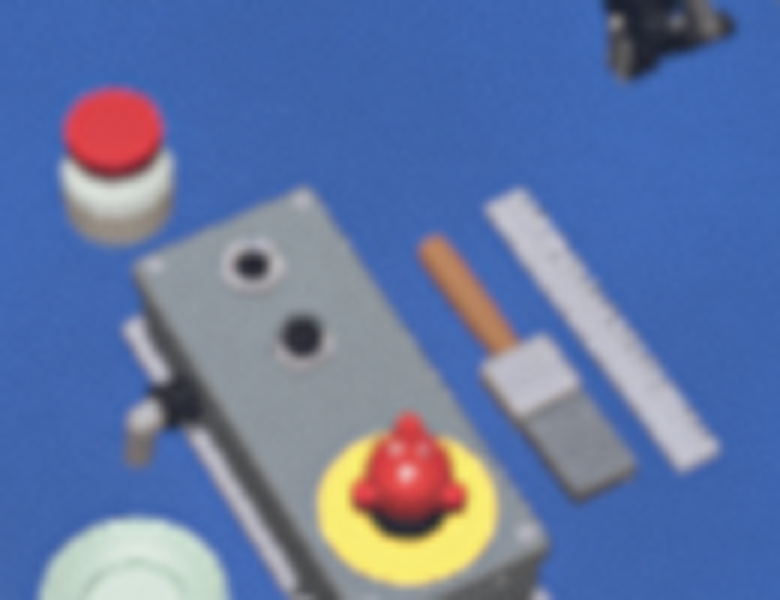

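The head at (408,480) is out and at rest, the reset button at (301,337) looks as it did at first, nothing has moved, and the gripper is clear.

```bash
python3 -c "
from workcell import ticket; print(ticket.close_job())"
```

```text
the job is handed in; nothing more can be done
None
```

I did the stop test and handed it in at about 10.4 s of the 67 s allowed. No verdict was reported.

- **Latch:** With closed fingers I pushed the mushroom head in until the fingertip stood at z 111.5 mm, at about 13 N. After I retracted, the picture showed the head sitting lower by itself.
- **Twist release:** I pushed the +x lobe clockwise from its notch, with the fingertip to the side of the head. The picture showed the lobes turned. After I backed off, the head stood out and back at rest, matching the first picture.
- **Reset:** I pressed the reset button until the fingertip stood at z 83.7 mm, about 5 mm of travel. The vertical force reached 31 N because I pressed past the bottom of its travel, then I let it come back.

In the last picture the head and the reset and start buttons look as they did at the start. The jar, brush, rule and the visible part of the saucer have not moved, and the gripper is clear. The three planters are outside that last picture, but the arm came nowhere near them after the start. No check failed. The joint values were judged only from pictures, fingertip height and force.

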